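Re-seat a plate under its swing clip

TASK

The cover plate has been clipped down crooked, away from its stops. Press the heel of the spring clip so its toe lifts, and swing the clip around its pivot screw right clear of the plate; with the clip clear, push the plate home so it lies snug against both stop rails; then, with the toe lifted over the edge again, swing the clip back until it points about straight across the plate, and let the toe down so it holds the plate there. Force nothing and leave the small parts around the fixture where they are.

Things in the scene. Friction and masses are not known exactly. Their poses are not given: they have to be found in the camera images.
- fixture: Dark steel base slab 220 (x) x 200 (y) x 16 mm high, fixed to the bench; origin at the centre of its underside. Two aluminium stop rails, 5 mm tall, stand on it: one along y whose plate-side face is at fixture x = +20 mm (y -45 to +65), one along x whose plate-side face is at fixture y = +65 mm (x -60 to +10). The slab is open on its -x and -y sides.
- plate_home (a point): Point fixed on the fixture, at fixture (-20, +10, 21) mm, axes as the fixture: where the plate's centre is when the plate lies against both rails, sides parallel to them.
- plate: The loose aluminium cover plate, 80 (its x) x 110 (its y) x 10 mm thick, about 0.35 kg, on the slab (its top 26 mm above the bench); origin at the centre of its underside. It starts 8 to 16 mm short of both rails (toward fixture -x and -y), slightly turned, with the clip's toe on it. Push it by its edges, never over 40 N: toward fixture +x onto one rail, toward +y onto the other.
- plate_center (a point): Centre of the cover plate, half-way up its thickness; axes as the plate.
- clip_pivot (a point): Axis of the clip's vertical pivot screw, fixed on the fixture at fixture (53, 10) mm, 38 mm above the bench (height of the clip arm). The screw head reaches 10 mm above this point.
- clip (a joint): Swing angle of the clip about the pivot screw, rad, counter-clockwise from above positive, range -0.5 to 1.75, light friction, stays where left. At 0 the toe points to fixture -x, straight across the plate, and the heel to fixture +x; at 1.57 the toe points to fixture -y and the heel to fixture +y. Beyond 1.2 the toe is clear of a plate at home. It starts within 0.25 of 0.
- clip_arm: The steel clip, an 18 mm wide, 4 mm thick see-saw strip; origin on the pivot, its x axis runs from toe to heel. A spring holds the toe down (about 4 N on the plate). Pressing the heel tips the arm (up to 0.16 rad, heel down 7 mm): the toe starts to lift off the plate at about 6 N and is fully lifted, 6 mm above the plate's top, at about 11 N. More than 30 N would bend it.
- clip_toe (a point): Middle of the underside of the clip's square toe (12 x 14 mm), 65 mm from the pivot along the arm's -x. Unlifted and off the plate it sits 4 mm below the plate's top and butts against the plate's edge.
- clip_heel (a point): Point in the middle of the arm's strip under the heel pad, 45 mm from the pivot along the arm's +x. The round dark pad above it, 34 mm across, flat on top, is a screw adjuster: its top is 11 to 34 mm above this point (about 46 to 70 mm above the bench), different each time and not reported: feel for it. Closed fingers pressing on the pad drag it round by friction.
- piston_center (a point): Bystander: centre of a loose round piston, 40 mm across, 14 mm tall, standing on the bench left of the fixture. Leave alone.
- cap_center (a point): Bystander: centre of a loose square end cap, 56 x 56 x 18 mm, on the bench left of the fixture. Leave alone.
- key_center (a point): Bystander: centre of a loose hex key, 28 x 88 x 4 mm, lying on the bench right of the fixture. Leave alone.
Not all that is in view belongs to the job. What is meant by the plate is not purple, and is the larger of those in its own colour.

How it is judged:
On the way, in this order (a step that is already met when the one before it is completed fails the run):
1. the clip is swung clear of the plate (past 1.2 rad) (value of joint clip above 1.2 rad), for 0.1 s.
2. with the clip still clear, the plate is pushed home against both rails (centre within 2.5 mm of home each way, square within 0.04 rad) (x of plate_center in the frame of plate_home between -0.0025 and 0.0025 m and y of plate_center in the frame of plate_home between -0.0025 and 0.0025 m and z of plate_center in the frame of plate_home below 0.003 m and angle between the x axis of plate_center and the x axis of plate_home, either way round below 0.04 rad and value of joint clip above 1.1 rad), for 0.2 s.
At the end, for the whole second after the job is handed in: The plate lies at rest at home (centre within 2.5 mm of plate_home along and across, flat, square within 0.04 rad), the clip is within 0.4 rad of 0 and at rest, and its toe presses on the plate with more than 2 N (x of plate_center in the frame of plate_home between -0.0025 and 0.0025 m and y of plate_center in the frame of plate_home between -0.0025 and 0.0025 m and z of plate_center in the frame of plate_home below 0.003 m and angle between the x axis of plate_center and the x axis of plate_home, either way round below 0.04 rad and value of joint clip between -0.4 and 0.4 rad and contact force between clip_arm and plate above 2 N and linear speed of plate below 0.01 m/s and velocity of joint clip between -0.05 and 0.05 rad/s); the robot touches nothing.
It fails at once if the clip was forced (fingers pressing it with more than 30 N) (contact force between the fingers and clip_arm above 30 N).
It fails at once if the plate was forced (fingers pushing it with more than 40 N) (contact force between the fingers and plate above 40 N).
It fails at once if a bystander was moved by more than 15 mm (distance of piston_center from where it was at the start of the episode above 0.015 m).
It fails at once if a bystander was moved by more than 15 mm (distance of cap_center from where it was at the start of the episode above 0.015 m).
It fails at once if a bystander was moved by more than 15 mm (distance of key_center from where it was at the start of the episode above 0.015 m).
It also fails if it takes over 72 s, if anything falls off the work surface, if the arm or the gripper's body presses on something with over 40 N, if the wrist force passes 120 N, or if a joint passes its speed limit or range.

ROBOT

A 6-joint arm with a two-finger parallel gripper is mounted at the origin on a cart in front of the work surface, level with it; the furniture and walls round the work are solid. World frame = base frame: x ahead of the robot, y to its left, z up, the work surface at z = 0. Lengths are in m, angles in rad, forces in N, time in s.
With the tool pointing down it reaches from about 0.3 to 0.775 m from the base axis. Payload 14.6 kg.
Tool frame: the origin (TCP) lies midway between the tips of the shut fingers; the grasp point (between the pads) lies 19 mm behind it; z points along the fingers, y is the direction in which the jaws open and shut (so a half turn about z gives the same grasp; the last joint's range is limited). The gripper opens to 85 mm and grips with 20 to 120 N. Pads are 22 mm wide; open, the fingers measure 114 mm over their backs; the gripper's body (76 mm by 85 mm) begins 54 mm behind the grasp point. The pads swing forward as they close: fully open they stand 13 mm farther back than shut.
Start: joints at [1.072, 0.3, 1.521, -0, 1.321, -0.067], TCP at [0.23, 0.5, 0.231] pointing down, gripper open.
Joint ranges: [-3.03, 3.03], [-0.79, 2.21], [0.23, 2.52], [-1.04, 4.18], [0, 3.07], [-2.55, 2.55]. Speed limits (rad/s): [2.22, 2.22, 2.57, 3.14, 3.14, 3.14].

INTERFACE

Orientations are given as a unit quaternion [x, y, z, w].
In Python, from rig import bot gives the robot as it stands.
- The arm moves only by the tool arm_command, never from a script. Its argument "rows" is a list of rows, each a list of 5 numbers: the shift along the world's x, y, z in m, then the turn about the world's z in degrees, then the finger opening in m, from 0 to 0.0854. A call has 1 to 10 rows; each row is the pose to reach, as a shift and turn from the pose commanded when the call began; what a row does not reach only later rows make up. A row lasts 1/12 s, in which the tool goes at most 41.7 mm and 7.16 degrees, less where a joint would pass 70% of its speed; a pose out of reach is approached as far as the arm can. A call with a gripper value outside its range is refused whole. The fingers move at their own pace and stop on an object; "newtons" is the grip in N (left out, the last holds). Time passes only in rows, so rows that repeat a pose let the fingers close. It gives the time, the measured TCP pose, the force and the opening at its end, in the units of the state.
- bot.get_state(): the state, without advancing time (a new reading comes with each control period).
- bot.snapshot(name): name is "scene" or "top" or "wrist"; returns the picture (480x640x3 uint8, red, green, blue); there is no depth.
- bot.camera_params(name): a dict with "mtx" (3x3 intrinsics, pixels), "R" (3x3) and "t" (3): a world point X has camera coordinates R X + t. Camera axes: x right, y down, z forward; pixel columns grow to the right and rows downward; lengths in m; the calibration is good to about 2 mm. A picture is of the moment at which its call begins: read the wrist's pose just before it. camera_params takes no time and is no camera call; for the wrist camera it gives the pose at the moment of the call.
- bot.job_done(): hands the job in, once; it reports no verdict.
The state is a dict: "t": time; "joint_positions": joint angles; "dq": joint speeds; "tau": joint torques, N m; "tool_pos": TCP position; "orientation": TCP orientation; "contact_force": force on the tool from outside, world axes, zero at the start; "ft_torque": the same for the moment, N m; "width": opening from 0.0 (shut) to 1.0 (fully open).
Only numpy, scipy, OpenCV 4.12 (cv2) and the standard library are available. Lean on these libraries where they do the work, as an engineer would, in place of code of your own. Each camera call takes 0.05 s, during which the arm holds its last target.

## Working session

There is one attempt and no reset: what is moved stays moved. The work goes in short steps, Python scripts to look and compute and a tool call to move; the robot and the scene stay as the last step left them, time stands still between calls to the robot, and variables do not carry over. Pictures are saved under pics/ and viewed, and the job is handed in when it is done.

Besides the shell and the picture viewer there is one more tool, called after ">>>" as name([rows], argument=value, ...), one row to a line, values as JSON. arm_command: Moves the arm, as the interface text tells. Its arguments: {"type":"object","properties":{"rows":{"type":"array"},"newtons":{"type":"number"}},"required":["rows"]}

```bash
ls; mkdir -p pics
python3 - <<'E'
from rig import bot
import cv2
s=bot.get_state(); print({k:s[k] for k in ('t','tool_pos','orientation','contact_force','width')})
for n in ('scene','top'):
    im=bot.snapshot(n); cv2.imwrite(f'pics/{n}0.png',im[:,:,::-1])
    p=bot.camera_params(n); print(n,p)
E
```

```text
pics
{'t': 0.0, 'tool_pos': array([0.23007272, 0.49931465, 0.23072047]), 'orientation': array([ 2.14250450e-01,  9.76778596e-01, -5.35764389e-04, -1.79310725e-04]), 'contact_force': array([ 0.38142794, -1.16650055,  0.32237388]), 'width': 1.001100284448726}
scene {'mtx': array([[485.1066321 ,   0.        , 320.85481535],
       [  0.        , 485.1066321 , 242.64275891],
       [  0.        ,   0.        ,   1.        ]]), 'R': array([[ 8.10722730e-01, -5.85430308e-01,  9.99698319e-05],
       [-3.31412393e-01, -4.59091300e-01, -8.24257850e-01],
       [ 4.82591423e-01,  6.68211443e-01, -5.66214611e-01]]), 't': array([-0.43634782,  0.23203797,  0.66531282])}
top {'mtx': array([[601.90229272,   0.        , 322.39639348],
       [  0.        , 601.90229272, 238.18875639],
       [  0.        ,   0.        ,   1.        ]]), 'R': array([[-0.01465192, -0.99987932, -0.00516467],
       [-0.9940246 ,  0.01512451, -0.10810343],
       [ 0.10816849,  0.00354989, -0.99412624]]), 't': array([0.03774065, 0.5579411 , 1.20344656])}
```

View pics/scene0.png

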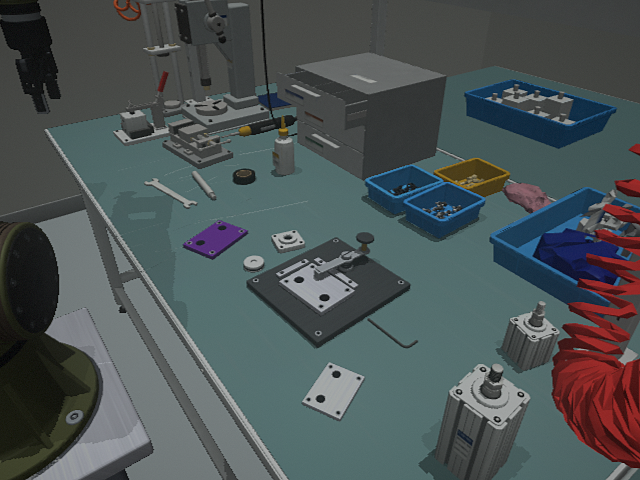

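View pics/top0.png

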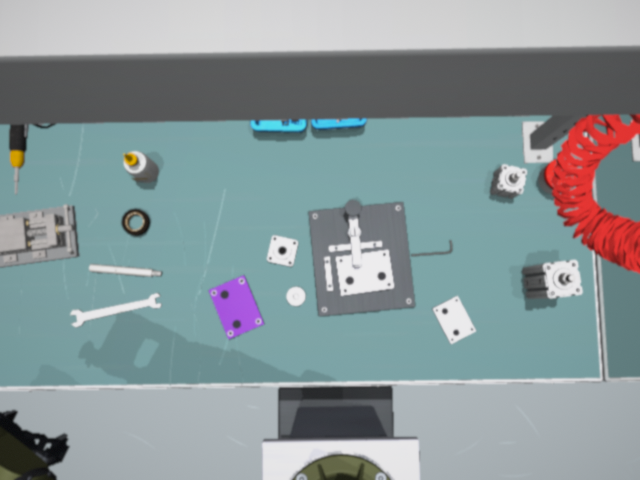

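Candidates for the plate are:
- White plate on the slab, top image (365,272).
- White plate on the bench, (454,320). It is smaller and off the fixture.
- Purple plate, (236,307).
- Small square cap, (283,250).

I choose the white one on the slab, under the toe, and check it in a close crop.

Run:
```python
import cv2
im=cv2.imread('pics/top0.png')[185:335,250:470]
cv2.imwrite('pics/top0c.png',cv2.resize(im,None,fx=3.6,fy=3.6,interpolation=cv2.INTER_CUBIC))
im=cv2.imread('pics/scene0.png')[215:355,225:425]
cv2.imwrite('pics/scene0c.png',cv2.resize(im,None,fx=4,fy=4,interpolation=cv2.INTER_CUBIC))
```

```text
(no output)
```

View pics/top0c.png

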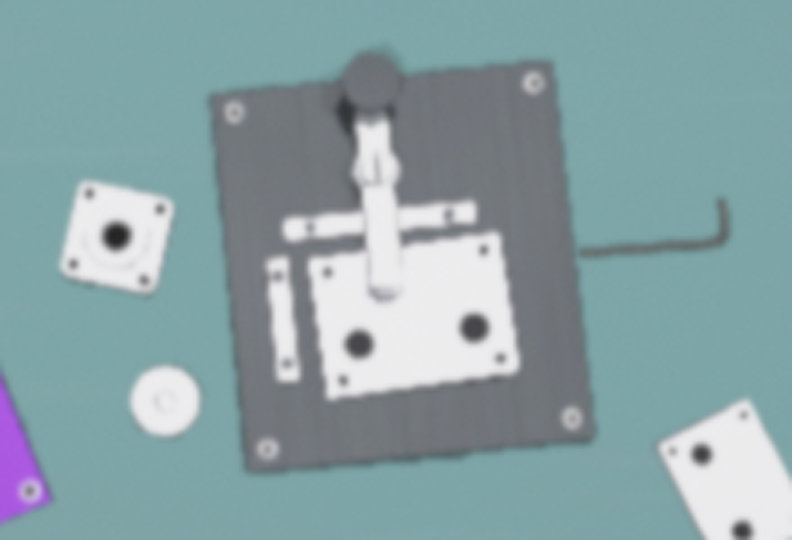

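View pics/scene0c.png

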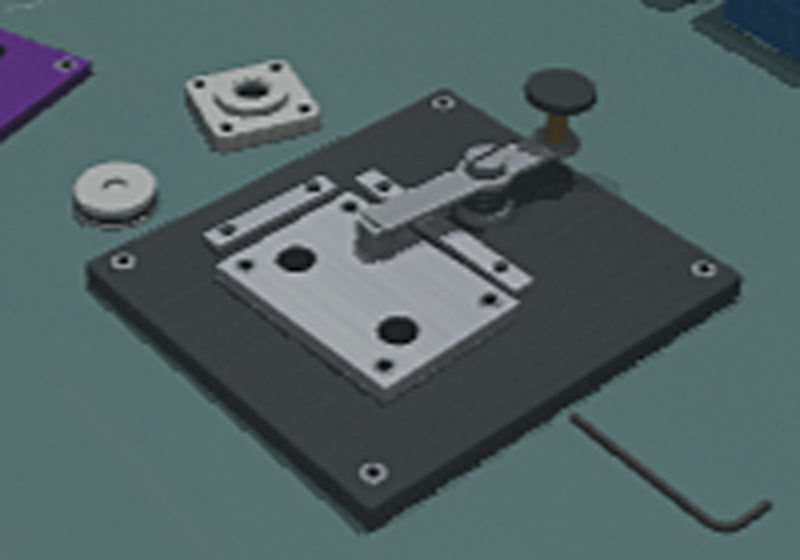

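The crop confirms it. The plate on the slab has the toe on it at crop (383,293) and gaps to both rails. The dark pad is at crop (372,80). Next I measure.

```bash
cat > h.py <<'E'
from rig import bot
import numpy as np, cv2
def ray(p,uv):
    d=p['R'].T@np.linalg.inv(p['mtx'])@np.array([uv[0],uv[1],1.]); c=-p['R'].T@p['t']; return c,d
def atz(p,uv,z):
    c,d=ray(p,uv); return c+d*(z-c[2])/d[2]
def proj(p,X):
    q=p['mtx']@(p['R']@np.array(X)+p['t']); return q[:2]/q[2]
def tri(p1,u1,p2,u2):
    c1,d1=ray(p1,u1);c2,d2=ray(p2,u2)
    s=np.linalg.lstsq(np.c_[d1,-d2],c2-c1,rcond=None)[0]
    a=c1+s[0]*d1;b=c2+s[1]*d2; return (a+b)/2,np.linalg.norm(a-b)
E
python3 - <<'E'
from h import *
T=bot.camera_params('top');S=bot.camera_params('scene')
t=lambda x,y:(250+x/3.6-.36,185+y/3.6-.36)
s=lambda x,y:(225+x/4-.375,215+y/4-.375)
c=[atz(T,t(*q),.016) for q in [(208,95),(551,62),(594,438),(246,472)]]
c=np.array(c)[:,:2]; print(c.round(4)); print([np.linalg.norm(c[i]-c[i-1]).round(4) for i in range(4)])
# model corners: far-left(+x,+y), far-right(+x,-y), near-right, near-left
m=np.array([[.11,.1],[.11,-.1],[-.11,-.1],[-.11,.1]])
cs=[atz(S,s(*q),.016)[:2] for q in [(440,90),(740,278),(367,515),(88,265)]]; print(np.round(cs,4))
for cc in (c,np.array(cs)):
    mu=cc.mean(0); H=m.T@(cc-mu); th=np.arctan2(H[0,1]-H[1,0],H[0,0]+H[1,1]); print('fix',mu,th)
pc=np.array([atz(T,t(*q),.026)[:2] for q in [(308,258),(499,233),(519,371),(330,398)]]); print('plate',pc.round(4),pc.mean(0),[np.linalg.norm(pc[i]-pc[i-1]).round(4) for i in range(4)])
print('pad',tri(T,t(371,78),S,s(560,89)))
print('screw',tri(T,t(376,170),S,s(488,155)))
print('toe',atz(T,t(384,292),.030))
for n,uv in dict(piston=(165,401),cap=(117,236)).items(): print(n,atz(T,t(*uv),.015))
print('key',atz(T,t(582,253),.004),atz(T,t(722,245),.004),atz(T,t(722,200),.004))
E
```

```text
[[ 0.6174  0.0598]
 [ 0.6337 -0.1392]
 [ 0.4169 -0.1573]
 [ 0.4006  0.0408]]
[np.float64(0.2177), np.float64(0.1997), np.float64(0.2175), np.float64(0.1988)]
[[ 0.6145  0.0576]
 [ 0.6321 -0.1411]
 [ 0.4137 -0.1606]
 [ 0.4003  0.0376]]
fix [ 0.51714157 -0.04894027] 0.0837832547727818
fix [ 0.51515932 -0.0516031 ] 0.08510664963897308
plate [[ 0.5212  0.0037]
 [ 0.5338 -0.1053]
 [ 0.4552 -0.1146]
 [ 0.4416 -0.0074]] [ 0.48795131 -0.05589019] [np.float64(0.0803), np.float64(0.1098), np.float64(0.0791), np.float64(0.1081)]
pad (array([ 0.61727155, -0.03178887,  0.06424839]), np.float64(0.002000459376201184))
screw (array([ 0.56934547, -0.03556062,  0.04837509]), np.float64(0.0023434923640976136))
toe [ 0.500885   -0.03892269  0.03      ]
piston [0.44143495 0.08651842 0.015     ]
cap [0.53636254 0.11321682 0.015     ]
key [ 0.52338962 -0.15542899  0.004     ] [ 0.52681546 -0.23662639  0.004     ] [ 0.55302369 -0.23761169  0.004     ]
```

Two estimates of the fixture agree: centre about (0.516,-0.050), yaw 0.084. The computed pivot (0.568,-0.036) matches the triangulated screw head (0.569,-0.036, z 0.048), and the plate sides measure 80 x 109 mm. The clip angle is about 0 and the pad top is at about z 0.064. I move above the pad with the fingers shut.

>>> arm_command([
  [0.384,-0.531,-0.06,-60.5,0],
  [0.384,-0.531,-0.06,-60.5,0],
  [0.384,-0.531,-0.06,-60.5,0],
  [0.384,-0.531,-0.06,-60.5,0],
  [0.384,-0.531,-0.06,-60.5,0],
  [0.384,-0.531,-0.06,-60.5,0],
  [0.384,-0.531,-0.06,-60.5,0],
  [0.384,-0.531,-0.06,-60.5,0],
  [0.384,-0.531,-0.06,-60.5,0],
  [0.384,-0.531,-0.06,-60.5,0],
], newtons=40)

```text
t: 0.93
tool_pos: [0.474, 0.1613, 0.193]
orientation: [0.679, 0.734, -0.0, -0.0]
contact_force: [0.0, 0.5, 0.2]
width: -0.002
```

>>> arm_command([
  [0.14,-0.193,-0.093,0,0],
  [0.14,-0.193,-0.093,0,0],
  [0.14,-0.193,-0.093,0,0],
  [0.14,-0.193,-0.093,0,0],
  [0.14,-0.193,-0.093,0,0],
  [0.14,-0.193,-0.093,0,0],
  [0.14,-0.193,-0.093,0,0],
  [0.14,-0.193,-0.093,0,0],
  [0.14,-0.193,-0.093,0,0],
  [0.14,-0.193,-0.093,0,0],
])

```text
t: 1.77
tool_pos: [0.613, -0.0286, 0.1009]
orientation: [0.677, 0.736, 0.0, 0.0]
contact_force: [1.0, 0.5, 0.5]
width: 0.0
```

>>> arm_command([
  [0.001,-0.003,-0.01,0,0],
  [0.001,-0.003,-0.02,0,0],
  [0.001,-0.003,-0.025,0,0],
  [0.001,-0.003,-0.025,0,0],
  [0.001,-0.003,-0.025,0,0],
])

```text
t: 2.18
tool_pos: [0.6141, -0.0325, 0.0749]
orientation: [0.677, 0.736, -0.0, -0.0]
contact_force: [0.3, 0.4, 0.0]
width: 0.0
```

Run:
```python
from h import *
for n in ('top','scene'):
    im=bot.snapshot(n)[:,:,::-1]
    c=im[185:335,250:470] if n=='top' else im[215:355,225:425]
    cv2.imwrite(f'pics/{n}1.png',cv2.resize(c,None,fx=3.6 if n=='top' else 4,fy=3.6 if n=='top' else 4,interpolation=cv2.INTER_CUBIC))
s=bot.get_state();print(s['t'],s['tool_pos'],s['contact_force'])
```

```text
2.2833 [ 0.61445042 -0.03258844  0.07553796] [ 0.74908082 -0.9421537   0.14385816]
```

View pics/scene1.png

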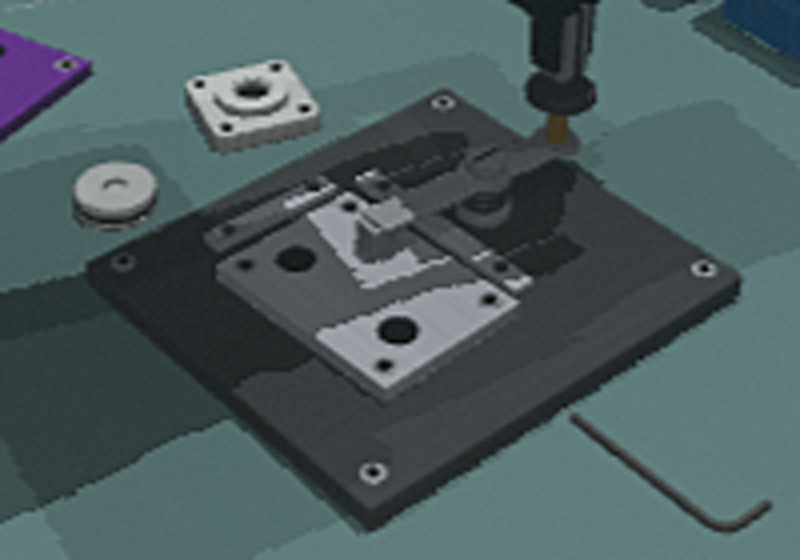

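The fingers end at scene crop (557,78), directly above the pad at (560,95). I go down slowly to feel for it.

>>> arm_command([
  [0,0,-0.002,0,0],
  [0,0,-0.004,0,0],
  [0,0,-0.006,0,0],
  [0,0,-0.007,0,0],
  [0,0,-0.008,0,0],
])

```text
t: 2.7
tool_pos: [0.6143, -0.0327, 0.0671]
orientation: [0.677, 0.736, -0.0, -0.0]
contact_force: [0.1, -1.2, 0.6]
width: 0.006
```

>>> arm_command([
  [0,0,-0.001,0,0],
  [0,0,-0.002,0,0],
  [0,0,-0.003,0,0],
  [0,0,-0.003,0,0],
])

```text
t: 3.03
tool_pos: [0.615, -0.0327, 0.0652]
orientation: [0.677, 0.736, 0.001, 0.001]
contact_force: [-0.8, -0.3, 7.6]
width: -0.002
```

Contact is near z 0.0655, matching the triangulated height.

>>> arm_command([
  [0,0,-0.001,0,0],
  [0,0,-0.002,0,0],
  [0,0,-0.003,0,0],
  [0,0,-0.003,0,0],
])

```text
t: 3.37
tool_pos: [0.616, -0.0327, 0.0632]
orientation: [0.677, 0.736, 0.002, 0.002]
contact_force: [3.5, 1.0, 11.6]
width: -0.001
```

>>> arm_command([
  [0.001,0,-0.001,0,0],
  [0.001,0,-0.002,0,0],
  [0.001,0,-0.002,0,0],
])

```text
t: 3.62
tool_pos: [0.6171, -0.0328, 0.0616]
orientation: [0.677, 0.736, 0.002, 0.002]
contact_force: [1.4, 0.6, 14.5]
width: 0.0
```

```bash
cat > look.py <<'E'
import sys
from h import *
k=sys.argv[1]
s=bot.get_state();print(s['t'],s['tool_pos'],s['contact_force'])
for n in ('top','scene'):
    im=bot.snapshot(n)[:,:,::-1]
    cv2.imwrite(f'pics/{n}{k}_raw.png',im)
    c=im[185:335,250:470] if n=='top' else im[215:355,225:425]
    f=3.6 if n=='top' else 4
    cv2.imwrite(f'pics/{n}{k}.png',cv2.resize(c,None,fx=f,fy=f,interpolation=cv2.INTER_CUBIC))
E
python3 look.py 2
```

```text
3.6167 [ 0.61709157 -0.0327648   0.06157117] [ 1.42914331  0.6350559  14.47947691]
```

View pics/scene2.png

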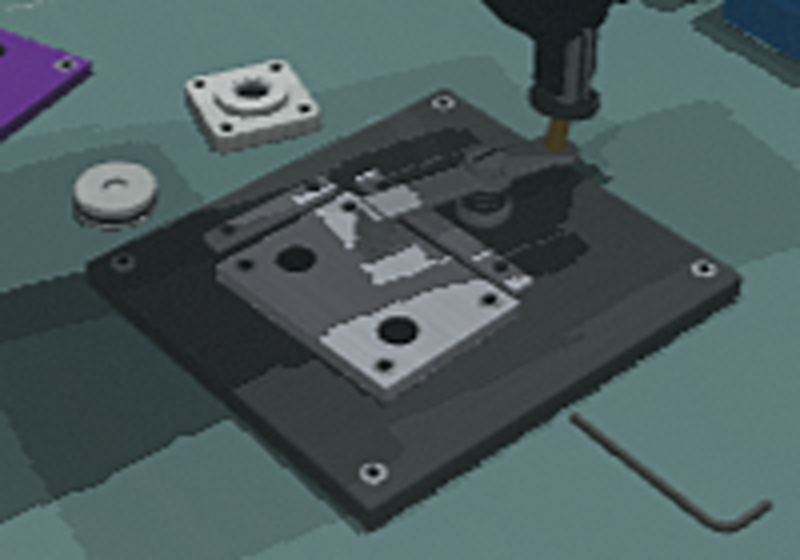

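The pad is tilted and the toe is off the plate (scene crop (400,198)), at 14.5 N. Next I compute the arc.

Run:
```python
import numpy as np
P=np.array([.569,-.0357]);p=np.array([.6171,-.0328]);d=p-P
for a in range(5,96,5):
    t=np.radians(a);R=np.array([[np.cos(t),-np.sin(t)],[np.sin(t),np.cos(t)]]);print(a,(P+R@d-p).round(4))
```

```text
5 [-0.0004  0.0042]
10 [-0.0012  0.0083]
15 [-0.0024  0.0124]
20 [-0.0039  0.0163]
25 [-0.0057  0.0201]
30 [-0.0079  0.0237]
35 [-0.0104  0.0271]
40 [-0.0131  0.0302]
45 [-0.0161  0.0332]
50 [-0.0194  0.0358]
55 [-0.0229  0.0382]
60 [-0.0266  0.0402]
65 [-0.0304  0.0419]
70 [-0.0344  0.0433]
75 [-0.0385  0.0443]
80 [-0.0426  0.045 ]
85 [-0.0468  0.0453]
90 [-0.051   0.0452]
95 [-0.0552  0.0448]
```

>>> arm_command([
  [-0.0004,0.0042,0,5,0],
  [-0.0012,0.0083,0,10,0],
  [-0.0024,0.0124,0,15,0],
  [-0.0039,0.0163,0,20,0],
  [-0.0039,0.0163,0,20,0],
])

```text
t: 4.13
tool_pos: [0.6129, -0.016, 0.0616]
orientation: [0.536, 0.844, 0.001, 0.002]
contact_force: [-0.0, 1.7, 15.2]
width: -0.003
```

```bash
python3 look.py 3
```

```text
4.1333 [ 0.61290388 -0.01596825  0.06156476] [-0.02794061  1.68596772 15.18440174]
```

View pics/scene3.png

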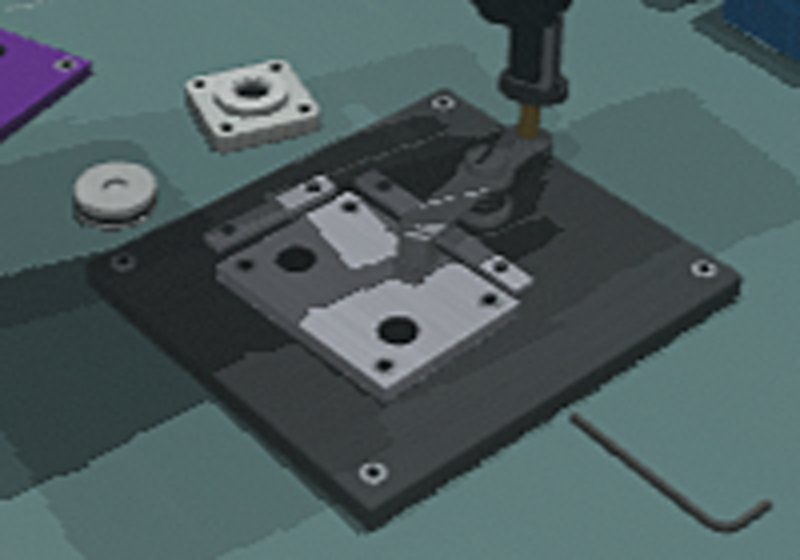

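View pics/top3.png

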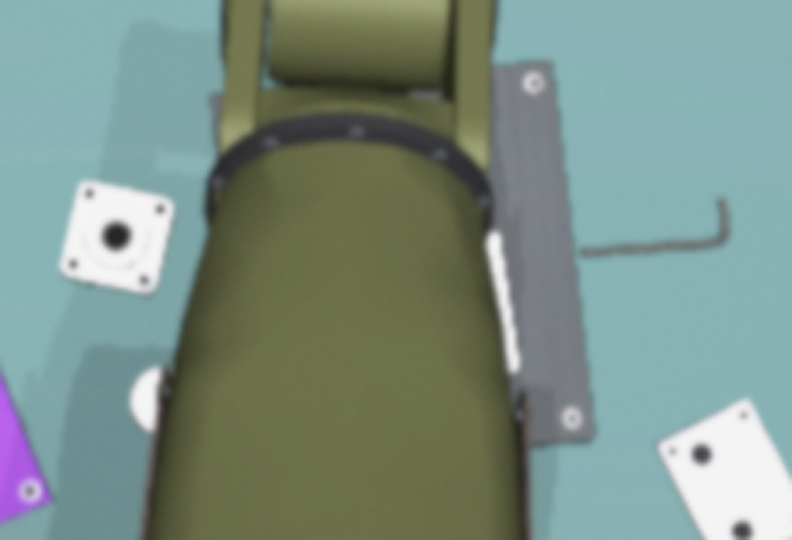

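The clip follows and the plate is unmoved. I carry on.

>>> arm_command([
  [-0.0018,0.0038,0,5,0],
  [-0.004,0.0074,0,10,0],
  [-0.0065,0.0108,0,15,0],
  [-0.0092,0.0139,0,20,0],
  [-0.0122,0.0169,0,25,0],
  [-0.0155,0.0195,0,30,0],
  [-0.019,0.0219,0,35,0],
  [-0.0227,0.0239,0,40,0],
])

```text
t: 4.9
tool_pos: [0.5903, 0.0074, 0.0615]
orientation: [0.216, 0.976, 0.0, 0.003]
contact_force: [0.7, 0.0, 15.1]
width: 0.002
```

>>> arm_command([
  [-0.0038,0.0017,0,5,0],
  [-0.0078,0.0031,0,10,0],
  [-0.0119,0.0041,0,15,0],
  [-0.016,0.0048,0,20,0],
  [-0.0202,0.0051,0,25,0],
  [-0.0235,0.005,0,29,0],
  [-0.0235,0.005,0,29,0],
])

```text
t: 5.48
tool_pos: [0.5665, 0.0122, 0.0614]
orientation: [-0.035, 0.999, -0.0, 0.002]
contact_force: [-0.1, -1.3, 15.8]
width: 0.0
```

```bash
python3 look.py 4
```

```text
5.4833 [0.56647602 0.01223316 0.06142902] [-0.11562846 -1.27550534 15.77071859]
```

View pics/scene4.png

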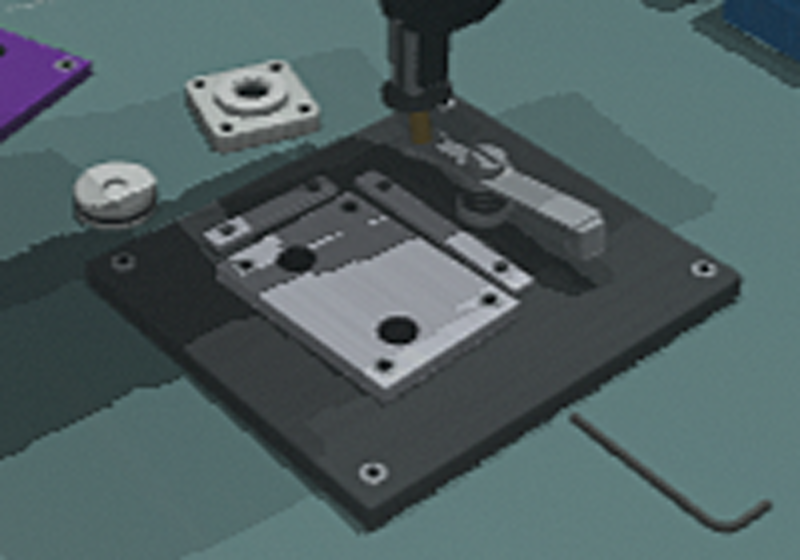

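The clip is now at about 1.5 rad, its toe well clear at scene crop (590,230), and the plate is unmoved. I lift off and go to the plate's -x edge.

>>> arm_command([
  [0,0,0.03,0,0],
  [0,0,0.06,0,0],
  [-0.04,-0.02,0.06,-7,0],
  [-0.08,-0.04,0.06,-14,0],
  [-0.11,-0.06,0.06,-21,0],
  [-0.151,-0.076,0.06,-28,0],
  [-0.151,-0.076,0.06,-35,0],
  [-0.151,-0.076,0.06,-42,0],
  [-0.151,-0.076,0.06,-49,0],
  [-0.151,-0.076,0.06,-56,0],
])

```text
t: 6.42
tool_pos: [0.4142, -0.0637, 0.1196]
orientation: [0.443, 0.896, 0.0, 0.0]
contact_force: [0.1, -0.2, 0.3]
width: -0.002
```

>>> arm_command([
  [0,0,-0.01,-7,0],
  [0,0,-0.02,-14,0],
  [0,0,-0.03,-21,0],
  [0,0,-0.04,-28,0],
  [0,0,-0.05,-33,0],
  [0,0,-0.05,-33,0],
  [0,0,-0.05,-33,0],
])

```text
t: 7.0
tool_pos: [0.4141, -0.0635, 0.0693]
orientation: [0.676, 0.737, -0.0, -0.0]
contact_force: [0.3, 1.0, -1.0]
width: -0.001
```

```bash
python3 look.py 5
```

```text
7.0 [ 0.41410473 -0.06349578  0.0692772 ] [ 0.31183351  1.02782241 -1.01411505]
```

View pics/scene5.png

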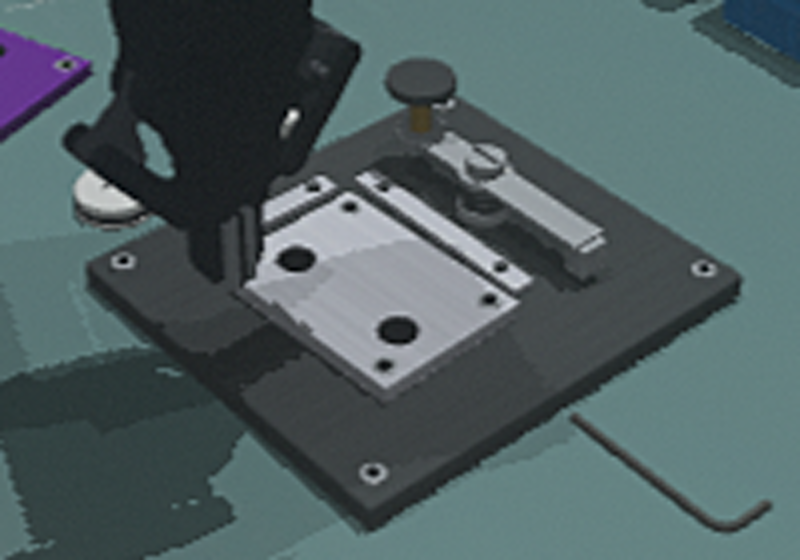

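The fingers stand before the -x edge and the clip has stayed clear. I lower to the slab.

>>> arm_command([
  [0,0,-0.02,0,0],
  [0,0,-0.035,0,0],
  [0,0,-0.044,0,0],
  [0,0,-0.048,0,0],
  [0,0,-0.048,0,0],
])

```text
t: 7.52
tool_pos: [0.4141, -0.0635, 0.0211]
orientation: [0.677, 0.736, -0.0, -0.0]
contact_force: [-0.5, 0.2, 0.6]
width: -0.003
```

>>> arm_command([
  [0.006,0.0005,0,0,0],
  [0.012,0.001,0,0,0],
  [0.014,0.0012,0,0,0],
  [0.016,0.0013,0,0,0],
  [0.018,0.0015,0,0,0],
  [0.018,0.0015,0,0,0],
])

```text
t: 8.02
tool_pos: [0.4326, -0.062, 0.0214]
orientation: [0.677, 0.736, 0.0, 0.0]
contact_force: [0.4, -0.1, -0.7]
width: 0.004
```

>>> arm_command([
  [0.001,0.0001,0,0,0],
  [0.002,0.0002,0,0,0],
  [0.003,0.0003,0,0,0],
  [0.004,0.0003,0,0,0],
  [0.005,0.0004,0,0,0],
  [0.006,0.0005,0,0,0],
  [0.007,0.0006,0,0,0],
])

```text
t: 8.6
tool_pos: [0.4393, -0.0614, 0.0213]
orientation: [0.677, 0.736, -0.0, -0.0]
contact_force: [1.2, 0.8, -0.4]
width: -0.002
```

>>> arm_command([
  [0.001,0.0001,0,0,0],
  [0.002,0.0002,0,0,0],
  [0.003,0.0003,0,0,0],
  [0.004,0.0003,0,0,0],
  [0.005,0.0004,0,0,0],
])

```text
t: 9.02
tool_pos: [0.4439, -0.061, 0.0212]
orientation: [0.677, 0.736, -0.0, -0.0]
contact_force: [-3.3, 0.2, 2.2]
width: -0.001
```

```bash
python3 look.py 6
```

```text
9.0167 [ 0.4439466  -0.06095542  0.02117699] [-3.34997151  0.21711054  2.15494602]
```

View pics/scene6.png

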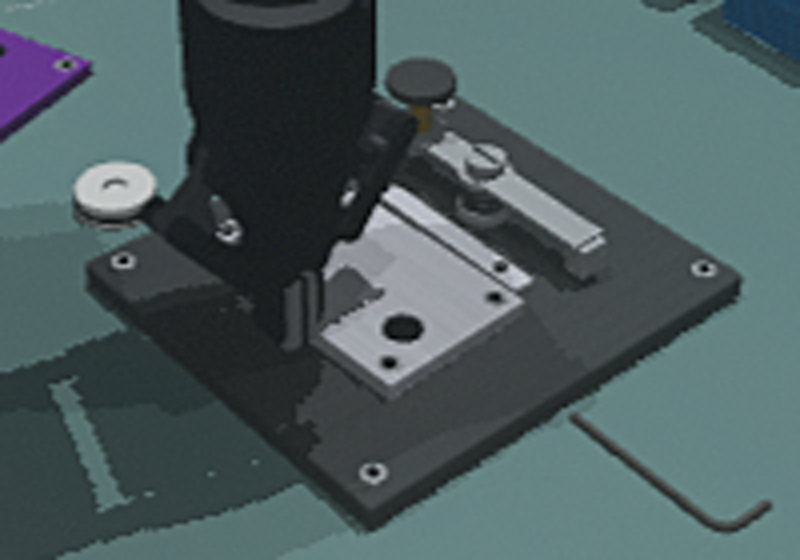

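The plate has started to move; its corner is now at (524,298), from (519,298). I keep going in small steps.

>>> arm_command([
  [0.001,0.0001,0,0,0],
  [0.002,0.0002,0,0,0],
  [0.003,0.0003,0,0,0],
  [0.003,0.0003,0,0,0],
])

```text
t: 9.45
tool_pos: [0.4475, -0.0607, 0.0213]
orientation: [0.677, 0.736, 0.0, 0.0]
contact_force: [-0.6, -0.8, 0.3]
width: -0.0
```

>>> arm_command([
  [0.001,0.0001,0,0,0],
  [0.002,0.0002,0,0,0],
  [0.003,0.0003,0,0,0],
  [0.003,0.0003,0,0,0],
])

```text
t: 9.78
tool_pos: [0.4505, -0.0604, 0.0213]
orientation: [0.677, 0.736, 0.0, 0.0]
contact_force: [-1.2, -0.2, -0.7]
width: 0.005
```

>>> arm_command([
  [0.001,0.0001,0,0,0],
  [0.002,0.0002,0,0,0],
  [0.002,0.0002,0,0,0],
])

```text
t: 10.03
tool_pos: [0.4512, -0.0601, 0.0211]
orientation: [0.677, 0.736, -0.001, -0.001]
contact_force: [-9.7, -0.6, 5.1]
width: -0.002
```

```bash
python3 look.py 7
```

```text
10.0333 [ 0.45123487 -0.06014981  0.02111165] [-9.73250227 -0.55572668  5.13188993]
```

View pics/scene7.png

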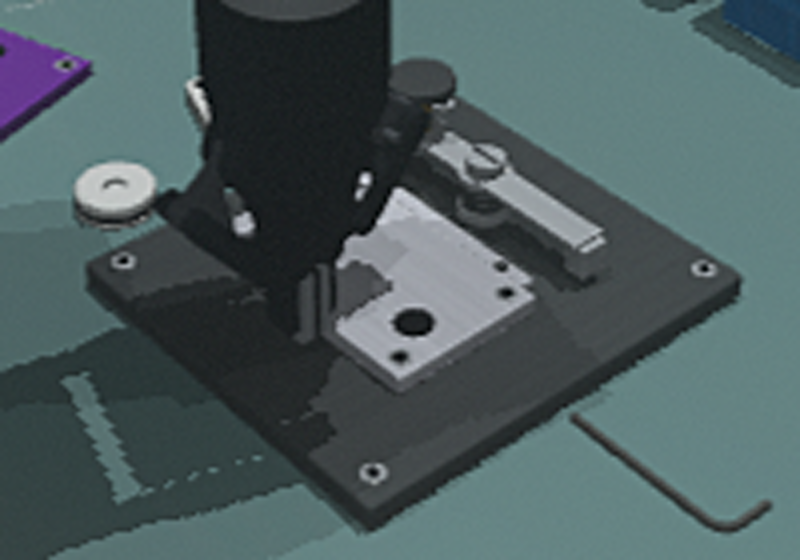

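Snug on the x rail at 9.7 N. One more small push to seat it square.

>>> arm_command([
  [0.0008,0.0001,0,0,0],
  [0.0008,0.0001,0,0,0],
])

```text
t: 10.3
tool_pos: [0.4514, -0.06, 0.021]
orientation: [0.677, 0.736, -0.001, -0.002]
contact_force: [-14.4, -0.5, 9.7]
width: 0.002
```

>>> arm_command([
  [-0.015,-0.001,0,0,0],
  [-0.02,-0.002,0.03,7,0],
  [-0.02,-0.002,0.06,14,0],
  [0.01,-0.03,0.06,21,0],
  [0.035,-0.055,0.06,28,0],
  [0.05,-0.077,0.06,35,0],
  [0.05,-0.077,0.06,42,0],
  [0.05,-0.077,0.06,49,0],
  [0.05,-0.077,0.06,56,0],
  [0.05,-0.077,0.06,63,0],
])

```text
t: 11.13
tool_pos: [0.5033, -0.1373, 0.0813]
orientation: [0.19, 0.982, -0.0, 0.0]
contact_force: [0.1, 0.8, -0.4]
width: 0.002
```

>>> arm_command([
  [0,0,0,7,0],
  [0,0,0,14,0],
  [0,0,-0.01,21,0],
  [0,0,-0.02,27,0],
  [0,0,-0.03,27,0],
  [0,0,-0.03,27,0],
])

```text
t: 11.63
tool_pos: [0.5024, -0.1369, 0.0496]
orientation: [-0.04, 0.999, 0.0, -0.001]
contact_force: [-0.2, 0.4, -0.6]
width: -0.002
```

```bash
python3 look.py 8
```

```text
11.6333 [ 0.50238085 -0.13685521  0.04956825] [-0.16482005  0.42723334 -0.56258869]
```

View pics/scene8.png

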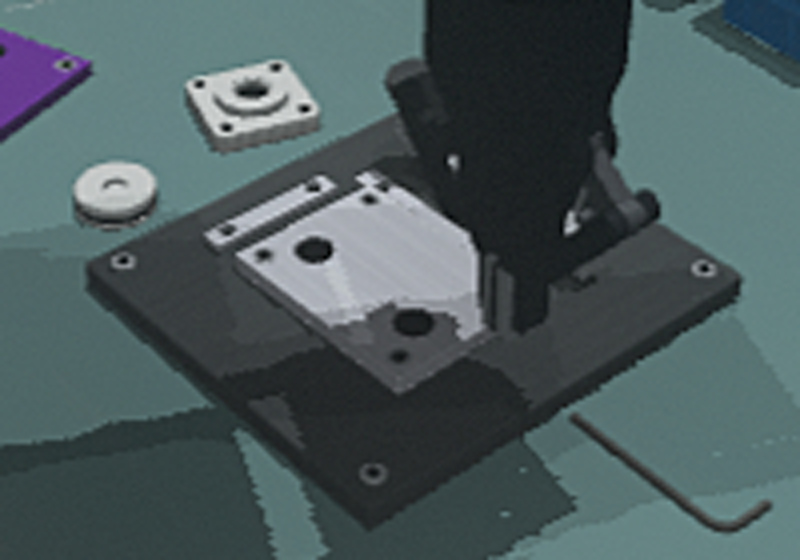

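The plate lies along the x rail with a gap left to the y rail at (320,190). The fingers are at its -y edge. I lower and push.

>>> arm_command([
  [0,0,-0.015,0,0],
  [0,0,-0.025,0,0],
  [0,0,-0.0285,0,0],
  [-0.0004,0.005,-0.0285,0,0],
  [-0.0008,0.01,-0.0285,0,0],
  [-0.0012,0.014,-0.0285,0,0],
  [-0.0014,0.017,-0.0285,0,0],
  [-0.0014,0.017,-0.0285,0,0],
])

```text
t: 12.4
tool_pos: [0.5018, -0.1195, 0.0233]
orientation: [-0.042, 0.999, -0.0, 0.0]
contact_force: [0.3, -0.6, -0.5]
width: -0.002
```

>>> arm_command([
  [-0.0001,0.001,0,0,0],
  [-0.0002,0.002,0,0,0],
  [-0.0003,0.003,0,0,0],
  [-0.0003,0.004,0,0,0],
  [-0.0004,0.005,0,0,0],
  [-0.0005,0.006,0,0,0],
  [-0.0006,0.007,0,0,0],
])

```text
t: 12.98
tool_pos: [0.5009, -0.1134, 0.0228]
orientation: [-0.041, 0.999, -0.0, -0.0]
contact_force: [-2.6, -5.3, 2.0]
width: 0.002
```

>>> arm_command([
  [-0.0001,0.001,0,0,0],
  [-0.0002,0.002,0,0,0],
  [-0.0003,0.003,0,0,0],
  [-0.0003,0.004,0,0,0],
  [-0.0004,0.005,0,0,0],
  [-0.0005,0.006,0,0,0],
])

```text
t: 13.48
tool_pos: [0.5004, -0.1075, 0.0228]
orientation: [-0.041, 0.999, -0.0, -0.0]
contact_force: [-3.1, -6.1, 1.3]
width: 0.001
```

>>> arm_command([
  [-0.0001,0.001,0,0,0],
  [-0.0002,0.002,0,0,0],
  [-0.0003,0.003,0,0,0],
  [-0.0003,0.003,0,0,0],
])

```text
t: 13.82
tool_pos: [0.5001, -0.1043, 0.0228]
orientation: [-0.042, 0.999, -0.0, -0.0]
contact_force: [-2.7, -5.4, 2.9]
width: -0.001
```

>>> arm_command([
  [-0.0001,0.001,0,0,0],
  [-0.0002,0.002,0,0,0],
  [-0.0002,0.002,0,0,0],
])

```text
t: 14.07
tool_pos: [0.5, -0.1029, 0.0229]
orientation: [-0.042, 0.999, -0.001, -0.0]
contact_force: [-1.9, -9.7, 1.0]
width: -0.006
```

>>> arm_command([
  [-0.0001,0.001,0,0,0],
  [-0.0001,0.001,0,0,0],
])

```text
t: 14.23
tool_pos: [0.5, -0.1027, 0.0229]
orientation: [-0.042, 0.999, -0.001, 0.0]
contact_force: [-2.2, -17.0, -1.1]
width: -0.001
```

```bash
python3 look.py 9
```

```text
14.2333 [ 0.4999508  -0.10266991  0.02289079] [ -2.17956074 -17.01138766  -1.08920907]
```

View pics/scene9.png

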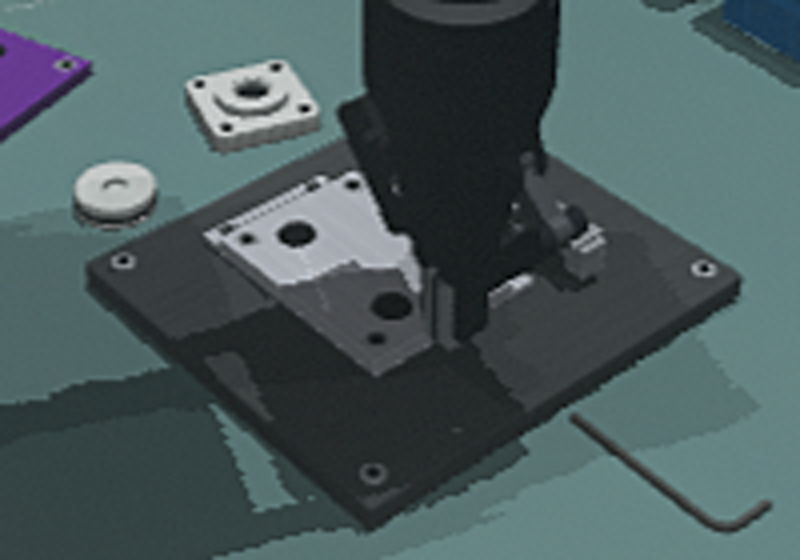

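Snug at 17 N against the y rail. I back off, rise and go above the pad, then check the plate.

>>> arm_command([
  [0.001,-0.012,0,0,0],
  [0.001,-0.015,0.03,0,0],
  [0.001,-0.015,0.07,0,0],
  [0.001,-0.015,0.1,0,0],
  [0.02,0.02,0.1,0,0],
  [0.04,0.06,0.1,0,0],
  [0.06,0.1,0.1,0,0],
  [0.0665,0.1145,0.1,0,0],
  [0.0665,0.1145,0.1,0,0],
  [0.0665,0.1145,0.1,0,0],
])

```text
t: 15.17
tool_pos: [0.5665, 0.0142, 0.1224]
orientation: [-0.042, 0.999, 0.0, -0.0]
contact_force: [0.2, -0.2, -0.6]
width: -0.001
```

```bash
python3 look.py 10
python3 - <<'E'
from h import *
w=bot.snapshot('wrist'); cv2.imwrite('pics/wrist10.png',w[:,:,::-1])
E
```

```text
15.1667 [0.5664854  0.01421532 0.12242087] [ 0.21005664 -0.1561763  -0.63964934]
```

View pics/scene10.png

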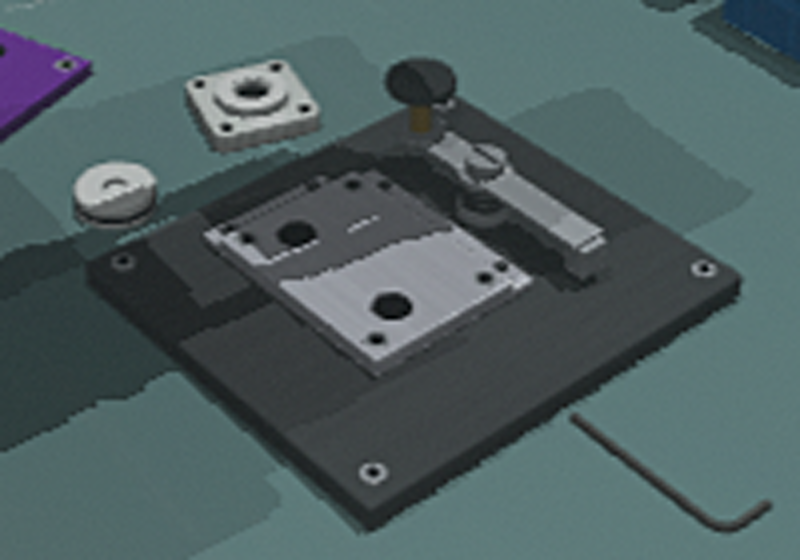

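View pics/wrist10.png

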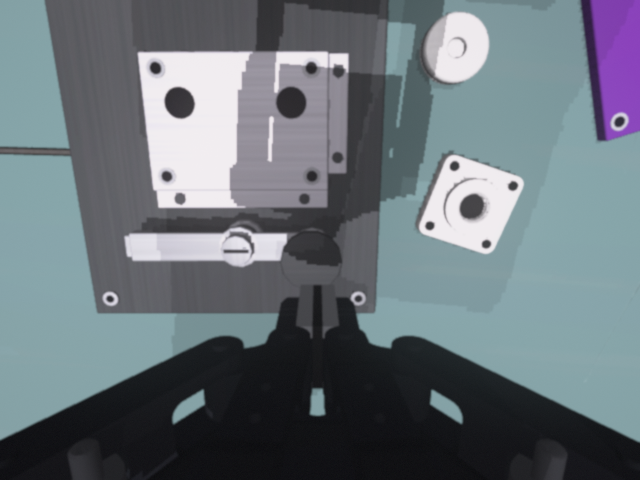

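Both gaps look closed in the scene and wrist images. I check it in numbers by overlaying the home outline.

Run:
```python
from h import *
S=bot.camera_params('scene')
s=lambda x,y:(225+x/4-.375,215+y/4-.375)
def toFix(p,c,th): 
    R=np.array([[np.cos(th),-np.sin(th)],[np.sin(th),np.cos(th)]]);return R.T@(p[:2]-c)
c=np.array([.5152,-.0516]);th=.085
im=cv2.imread('pics/scene10.png')
R=np.array([[np.cos(th),-np.sin(th)],[np.sin(th),np.cos(th)]])
for q in [(-.06,-.045),(-.06,.065),(.02,.065),(.02,-.045)]:
    X=[*(c+R@np.array(q)),.026]; uv=proj(S,X); v=((uv-[225,215])+.375)*4; print(q,v.round(1))
    cv2.circle(im,tuple(int(a) for a in v),3,(0,0,255),1)
im=cv2.resize(im[150:400,180:560],None,fx=2,fy=2)
cv2.imwrite('pics/ov.png',im)
```

```text
(-0.06, -0.045) [373.8 365.4]
(-0.06, 0.065) [215.3 240.5]
(0.02, 0.065) [351.7 171.9]
(0.02, -0.045) [513.3 284.9]
```

View pics/ov.png

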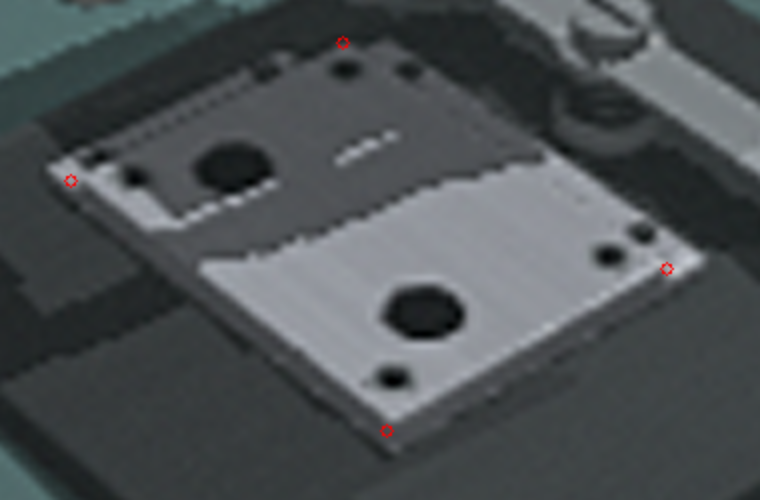

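The outline agrees to within about 1 px (1–2 mm, within calibration), the corners are square, and both rail contacts were felt. I press the heel again.

>>> arm_command([
  [0,-0.002,-0.02,0,0],
  [0,-0.002,-0.04,0,0],
  [0,-0.002,-0.05,0,0],
  [0,-0.002,-0.053,0,0],
  [0,-0.002,-0.055,0,0],
  [0,-0.002,-0.057,0,0],
  [0,-0.002,-0.058,0,0],
  [0,-0.002,-0.058,0,0],
])

```text
t: 15.98
tool_pos: [0.5673, 0.0117, 0.0665]
orientation: [-0.041, 0.999, 0.0, 0.001]
contact_force: [-1.3, 3.3, 8.1]
width: 0.002
```

>>> arm_command([
  [0,0,-0.001,0,0],
  [0,0,-0.002,0,0],
  [0,0.001,-0.003,0,0],
  [0,0.001,-0.0035,0,0],
  [0,0.001,-0.0035,0,0],
])

```text
t: 16.4
tool_pos: [0.5678, 0.0132, 0.0638]
orientation: [-0.042, 0.999, 0.0, 0.002]
contact_force: [-2.2, 7.7, 13.1]
width: -0.002
```

>>> arm_command([
  [0,0.001,-0.001,0,0],
  [0,0.001,-0.002,0,0],
  [0,0.001,-0.002,0,0],
])

```text
t: 16.65
tool_pos: [0.5679, 0.0142, 0.0619]
orientation: [-0.042, 0.999, 0.001, 0.002]
contact_force: [-1.6, 8.0, 14.0]
width: 0.001
```

```bash
python3 look.py 11
```

```text
16.65 [0.56790722 0.01421419 0.06190225] [-1.57787455  7.95466752 14.01007837]
```

View pics/scene11.png

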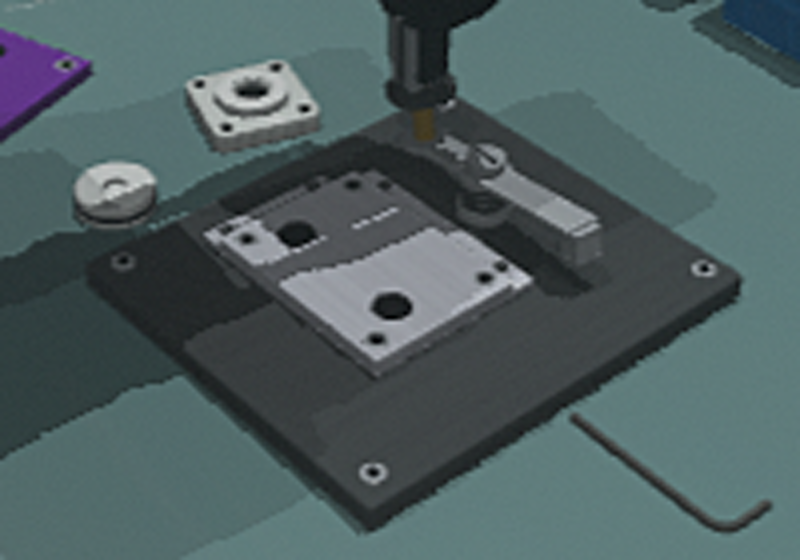

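The toe is up, but an 8 N radial force (friction toward the pivot) works against the lift. I ease the finger outward a little and press slightly more.

>>> arm_command([
  [0,0.001,0,0,0],
  [0,0.002,-0.0005,0,0],
  [0,0.002,-0.001,0,0],
  [0,0.002,-0.001,0,0],
])

```text
t: 17.08
tool_pos: [0.5681, 0.0152, 0.061]
orientation: [-0.041, 0.999, -0.0, 0.002]
contact_force: [-1.7, 0.3, 14.4]
width: 0.0
```

Run:
```python
import numpy as np
P=np.array([.569,-.0357]);p=np.array([.5681,.0152]);d=p-P
pr=np.zeros(2)
for k in range(0,90,5):
    t=-np.radians(k);R=np.array([[np.cos(t),-np.sin(t)],[np.sin(t),np.cos(t)]]);s=P+R@d-p
    if k in(20,55): pr0=s; 
    print(k,s.round(4),(s-pr).round(4))
    if k in(20,55): pr=s
```

```text
0 [ 0. -0.] [ 0. -0.]
5 [ 0.0044 -0.0001] [ 0.0044 -0.0001]
10 [ 0.0089 -0.0006] [ 0.0089 -0.0006]
15 [ 0.0132 -0.0015] [ 0.0132 -0.0015]
20 [ 0.0175 -0.0028] [ 0.0175 -0.0028]
25 [ 0.0216 -0.0044] [ 0.0041 -0.0016]
30 [ 0.0256 -0.0064] [ 0.0081 -0.0036]
35 [ 0.0294 -0.0087] [ 0.0119 -0.0059]
40 [ 0.0329 -0.0113] [ 0.0155 -0.0086]
45 [ 0.0363 -0.0143] [ 0.0188 -0.0115]
50 [ 0.0393 -0.0175] [ 0.0219 -0.0147]
55 [ 0.0421 -0.021 ] [ 0.0246 -0.0182]
60 [ 0.0445 -0.0247] [ 0.0025 -0.0037]
65 [ 0.0467 -0.0286] [ 0.0046 -0.0076]
70 [ 0.0484 -0.0326] [ 0.0063 -0.0117]
75 [ 0.0498 -0.0369] [ 0.0078 -0.0159]
80 [ 0.0509 -0.0412] [ 0.0088 -0.0202]
85 [ 0.0515 -0.0456] [ 0.0094 -0.0246]
```

>>> arm_command([
  [0.0044,-0.0001,0,-5,0],
  [0.0089,-0.0006,0,-10,0],
  [0.0132,-0.0015,0,-15,0],
  [0.0175,-0.0028,0,-20,0],
  [0.0175,-0.0028,0,-20,0],
])

```text
t: 17.5
tool_pos: [0.5861, 0.0123, 0.0611]
orientation: [0.136, 0.991, 0.0, 0.003]
contact_force: [-0.0, 1.4, 13.3]
width: 0.004
```

```bash
python3 look.py 12
```

```text
17.5 [0.58610885 0.01228621 0.06112216] [-0.03196156  1.38699279 13.27891337]
```

View pics/scene12.png

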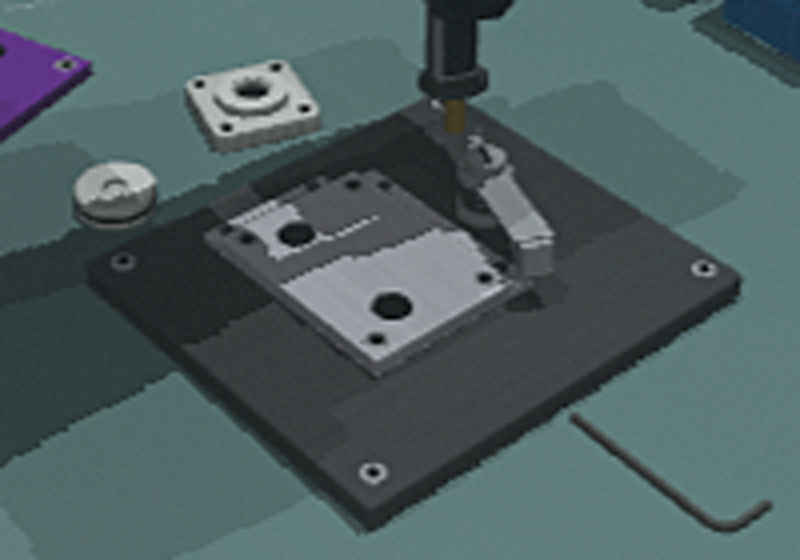

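The clip follows and the toe is still off the plate's edge. I continue with a touch more press.

>>> arm_command([
  [0.0041,-0.0016,-0.0005,-5,0],
  [0.0081,-0.0036,-0.0005,-10,0],
  [0.0119,-0.0059,-0.0005,-15,0],
  [0.0119,-0.0059,-0.0005,-15,0],
])

```text
t: 17.93
tool_pos: [0.5982, 0.0063, 0.061]
orientation: [0.264, 0.965, 0.001, 0.003]
contact_force: [0.6, 1.5, 14.4]
width: -0.0
```

```bash
python3 look.py 13
```

```text
17.9333 [0.59816657 0.0062809  0.06099088] [ 0.61443836  1.52688466 14.43582842]
```

View pics/scene13.png

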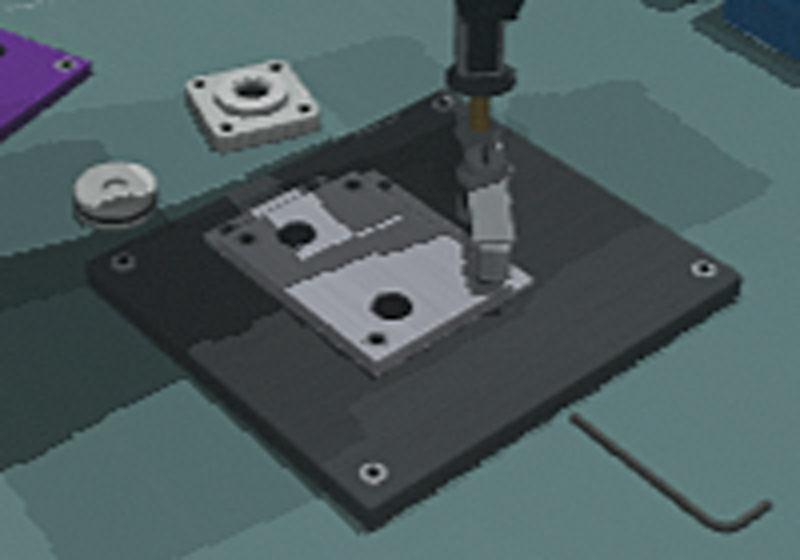

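The toe is lifted over the plate corner at (487,270) and the plate is unmoved. I continue to about 0.

>>> arm_command([
  [0.0036,-0.0027,0,-5,0],
  [0.0069,-0.0056,0,-10,0],
  [0.01,-0.0088,0,-15,0],
  [0.0127,-0.0123,0,-20,0],
  [0.0151,-0.016,0,-25,0],
  [0.0173,-0.0199,0,-30,0],
  [0.019,-0.0239,0,-35,0],
  [0.0204,-0.0282,0,-40,0],
  [0.0215,-0.0325,0,-45,0],
  [0.0221,-0.0369,0,-50,0],
])

```text
t: 18.87
tool_pos: [0.62, -0.0305, 0.0611]
orientation: [0.646, 0.763, 0.002, 0.002]
contact_force: [0.8, 2.3, 13.8]
width: -0.001
```

```bash
python3 look.py 14
```

```text
18.8667 [ 0.61996564 -0.0305164   0.06107825] [ 0.83422396  2.32532285 13.78714124]
```

View pics/scene14.png

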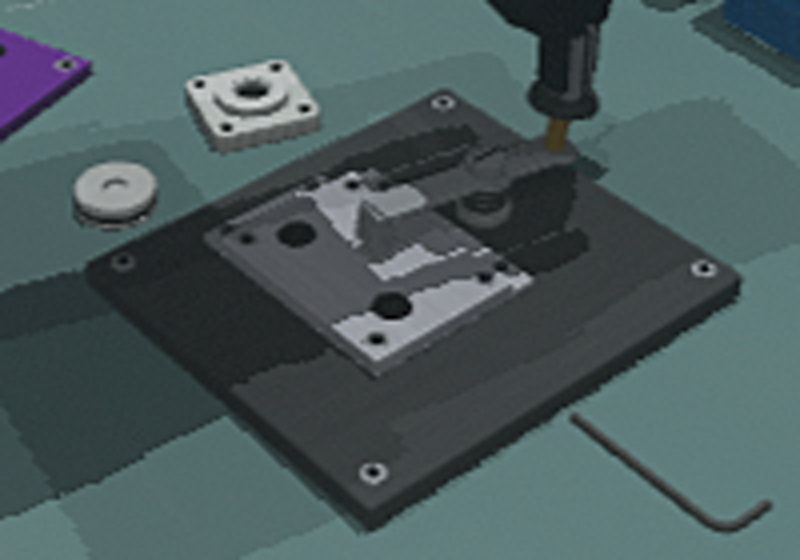

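The clip is about straight across and the plate is unmoved. I let the toe down gently, then withdraw.

>>> arm_command([
  [0,0,0.001,0,0],
  [-0.001,0,0.002,0,0],
  [-0.001,0,0.003,0,0],
  [-0.002,0,0.004,0,0],
  [-0.002,0,0.005,0,0],
  [-0.003,0,0.006,0,0],
  [-0.003,0,0.008,0,0],
  [-0.003,0,0.015,0,0],
  [-0.003,0,0.03,0,0],
  [-0.003,0,0.06,0,0],
])

```text
t: 19.8
tool_pos: [0.6134, -0.0302, 0.116]
orientation: [0.644, 0.765, -0.002, -0.002]
contact_force: [0.1, 0.2, -0.9]
width: -0.004
```

>>> arm_command([
  [0,0,0.04,0,0],
  [0,0.04,0.06,0,0],
  [-0.02,0.08,0.08,0,0],
  [-0.05,0.12,0.1,0,0],
  [-0.08,0.16,0.1,0,0],
  [-0.11,0.2,0.1,0,0],
  [-0.14,0.23,0.1,0,0],
  [-0.17,0.26,0.1,0,0],
  [-0.2,0.29,0.1,0,0],
  [-0.22,0.31,0.1,0,0],
])

```text
t: 20.63
tool_pos: [0.4116, 0.2621, 0.2185]
orientation: [0.644, 0.765, 0.0, 0.0]
contact_force: [1.1, 0.5, -0.2]
width: -0.004
```

```bash
python3 look.py 15
```

```text
20.6333 [0.41159062 0.26211633 0.2185251 ] [ 1.10972744  0.50270205 -0.23934806]
```

View pics/scene15.png

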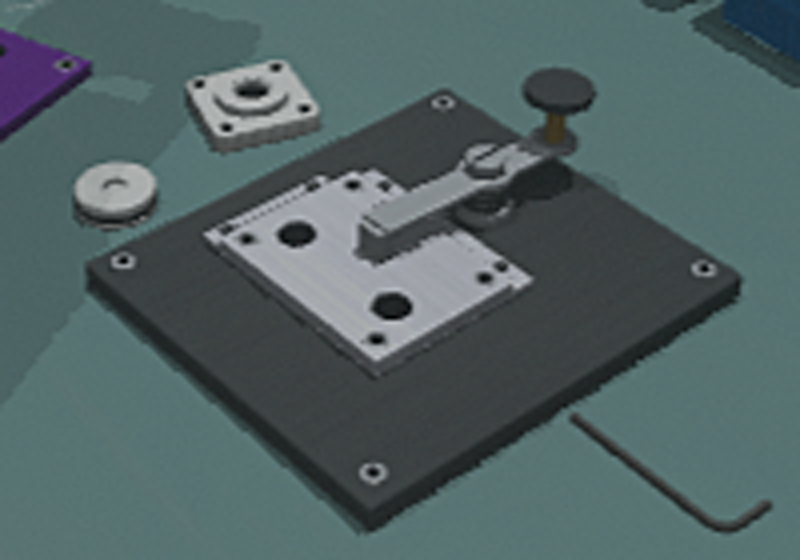

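View pics/top15.png

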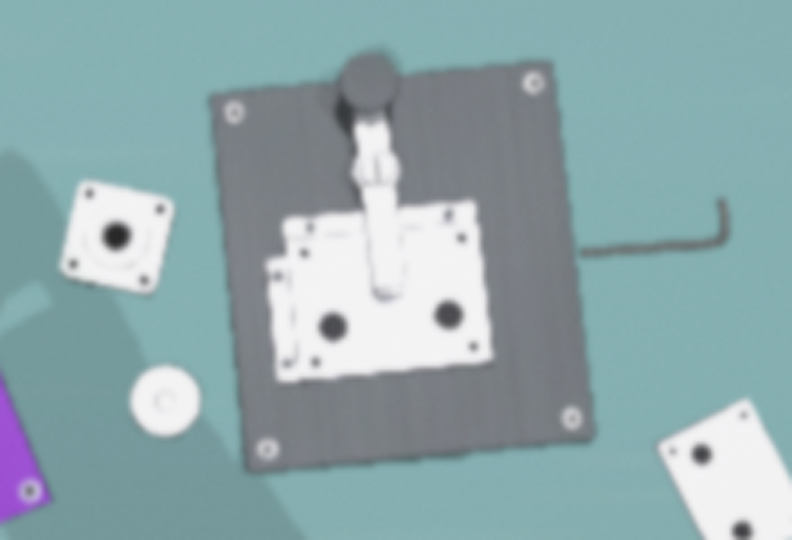

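Final views:
- **Plate:** it touches both rails, its edges are in line with both rail ends (top crop (280,381) and (476,205)), and its slope is within 0.01 rad of the slab's.
- **Clip:** it points straight across, with the toe at (385,293) on the plate.
- **Bystanders:** the piston (165,401), cap (117,236) and key are at their starting pixels.

I hand in.

Run:
```python
from rig import bot
print(bot.get_state()['dq'].round(4)); print(bot.job_done())
```

```text
[-0.0929  0.0308 -0.0386 -0.0169 -0.0019 -0.0906]
the job is handed in; nothing more can be done
None
```

The job is done and handed in at about 20.6 s of the 72 s allowed; no verdict is reported.

**What I did:**
- **Clip out:** I pressed the heel at about 15 N and swung the clip to about 1.5 rad.
- **Plate home:** I pushed the plate onto the x rail, then the y rail. The highest forces I read were 14 N and 17 N.
- **Clip back:** I pressed the heel again at about 14 N, swung the clip back to about 0, let the toe down and withdrew the arm.

**Last checks:**
- The plate lies against both rails and is square to the slab within about 0.01 rad.
- An overlay of the home outline before the swing back agreed to about 1–2 mm, which is the limit of the calibration.
- The clip points straight across with its toe on the plate.
- The piston, cap and key have not moved.
- No check failed. While pressing the heel again I met an 8 N sideways force, which I eased off before swinging the clip back.

The toe's holding force was judged only by eye, not measured. The arm was still settling slightly in free space (joint speeds up to 0.09 rad/s) when I handed in.

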